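# Clamp the oilstone under the ratchet drop-jaw

## Robot

A 6-joint arm with a two-finger parallel gripper is mounted at the origin on the work surface. World frame = base frame: x ahead of the robot, y to its left, z up, the work surface at z = 0. Lengths are in m, angles in degrees, forces in N, time in s.
With the tool pointing down it reaches from about 0.25 to 0.725 m from the base axis. Payload 9.7 kg.
Tool frame: the origin (TCP) lies midway between the tips of the shut fingers; the grasp point (between the pads) lies 19 mm behind it (bot.pinch_z is the distance from the TCP to the grasp point, in m); z points along the fingers, y is the line along which they close (so a half turn about z gives the same grasp; the last joint's range is limited). The gripper opens to 85 mm and grips with 20 to 120 N. Pads are 22 mm wide; open, the fingers measure 114 mm over their backs; the gripper's body (76 mm by 85 mm) begins 54 mm behind the grasp point. The pads swing forward as they close: fully open they stand 13 mm farther back than shut.
Start: joints at [70.989, 4.979, 10.078, 95.1, 0, 90], TCP at [0.179, 0.52, 0.196] pointing down, gripper open.
Joint ranges: [-179.16, 179.16], [-48.56, 103.87], [-65.8, 70.77], [-126.05, 130.52], [-82.76, 87.17], [-180, 180]. Speed limits (degrees/s): [127.2, 127.2, 147.25, 180, 180, 180].

## Interface

Orientations are given as [roll, pitch, yaw] about the fixed x, y, z axes, in that order (R = Rz(yaw) Ry(pitch) Rx(roll)).
In Python, from workcell import sensors, camera, camera_params, ticket, bot gives the robot as it stands.
- The arm moves only by the shell command python3 -m jog 'ROWS' [FORCE]. ROWS is JSON, a list that holds one entry, the list of rows, each a list of 5 numbers: the shift along the world's x, y, z in units of 50 mm (1.0 is 50 mm), then the turn about the world's z in units of 5 degrees (1.0 is 5 degrees), then the opening, from 0 (shut) to 1 (fully open). In form: [[[tx, ty, tz, yaw, grip], ...]]. A call has 1 to 8 rows; each row shifts and turns the commanded pose from where the row before left it; what a row does not reach is not made up. A row lasts 1/10 s, in which the tool goes at most 50 mm and 8.59 degrees, less where a joint would pass 70% of its speed; a pose out of reach is approached as far as the arm can. A call is refused whole if a number of a shift passes 1 or a number of a turn 1, either way. A call with a gripper value outside its range is refused whole. The fingers move at their own pace and stop on an object; FORCE is the grip in N (left out, the last holds). Time passes only in rows, so rows that do not move let the fingers close. It gives the time, the measured TCP pose, the force, the opening and the grip force at its end, in the units of the state.
- sensors.get_obs(): the state, without advancing time (a new reading comes with each control period).
- camera(name): name is "scene" or "top" or "wrist"; returns the picture (400x640x3 uint8, blue, green, red); there is no depth.
- camera_params(name): a dict with "fx", "fy", "cx", "cy" (pixels), "T" (4x4, takes a point from camera to world coordinates); the wrist camera has in their place "tool_from_camera" (4x4, takes a point from camera to tool coordinates, whose origin is the TCP and whose axes are the flange's). Camera axes: x right, y down, z forward; pixel columns grow to the right and rows downward; lengths in m; the calibration is good to about 2 mm. A picture is of the moment at which its call begins: read the wrist's pose just before it. camera_params takes no time and is no camera call.
- ticket.job_done(): hands the job in; it is judged then, once.
The state is a dict: "time": time; "q": joint angles; "qd": joint speeds; "joint_efforts": joint torques, N m; "ee_pos": TCP position; "tcp_rot": TCP orientation; "wrist_force": force on the tool from outside, world axes, zero at the start; "torque": the same for the moment, N m; "opening": finger opening in m; "grasp_force": force on a finger pad.
Only numpy, scipy, OpenCV 4.12 (cv2) and the standard library are available. Lean on these libraries where they do the work, as an engineer would, in place of code of your own. Each camera call takes 0.05 s, during which the arm holds its last target. There are 200 camera calls.

## Task

Pull the drop-jaw of the stone holder up past its ratchet until the oilstone can pass under it, and leave it standing on its pawl. Put the oilstone flat on the holder's foot plate, centred under the jaw, and press its end gently home against both brass fence lugs. Then press the pawl's thumb lever down gently and keep it down until the jaw has sunk onto the stone, and let the lever spring back; leave the other things on the bench alone.

Things in the scene. Friction and masses are not known exactly. Their poses are not given: they have to be found in the camera images.
- stand: Stone holder, fixed. Origin on the bench under the rail's axis; x from its open front to the upright, z up. Foot plate x -185 to 30, y +-60 mm, top 12 mm over the bench. Grey upright x -21 to 22, y -24 to 38, 120 mm high. The drop-jaw sticks out of the rail to -x: x -75 to -8, 18 mm wide, 16 thick. The stone goes under it lengthwise along x, pushed in from the -x end.
- rail (a joint): Height of rail and jaw in m: 0 lowest; the gap under the jaw is 6 mm + this; top stop 0.046. The pawl catches near 0, .008, .016, .024, .032, .040; let go between, it sinks to the lower one. Weight 4 to 7 N, plus up to 5 N per tooth, plus a damper of 2 N per 10 mm/s: pull slowly. With the pawl held off it sinks by itself at 15 to 30 mm/s.
- handle (a point): Centre of the dark wooden handle on top of the rail, 52 mm (stand's x) x 14 mm (stand's y) x 28 mm high; it rides with the rail. At rail 0 it is 146 mm over the bench. Nothing stands beside it. Its axes are parallel to the stand's.
- pawl (a joint): Angle of the pawl in rad: under 0.2 sprung in between the teeth; grows as the thumb lever goes down; the nose clears the teeth above about 0.25, hard stop at 0.32. The sprung lever takes 2 to 5 N at the thumb pad; the force jumps up at the stop, and over 20 N is too rough.
- thumb_pad (a point): Centre of the top of the black thumb pad (24 mm in stand's x, 22 in y) on the pawl's lever, on the stand's +y side, 88 mm from the rail's axis, about 75 mm over the bench. Press from above: from rest 10 to 16 mm clears the teeth, 15 to 20 mm is the stop. Pivot along stand's x, 64 mm inwards, 9 mm lower. Keep a wide gripper's narrow side towards the rail (handle 70 mm away).
- fence: Pair of brass stop lugs on the foot plate, each 8 x 11 x 20 mm high, 18.5 mm to either side of the jaw. They were set by hand along two slots and stay put: their -x faces lie together somewhere from x = -36 to -24 mm in the stand's frame (origin and axes given here are the stand's, not the lugs'), so find them by feel. Pressing the stone on them by over 20 N is too rough.
- stone: The grey oilstone, 150 x 50 x 25 mm, about 0.42 kg, lying flat loose on the bench; origin at the middle of its underside, x along its length, z up. The two ends are alike.
- stone_center (a point): The middle of the oilstone, 12.5 mm above its underside; axes as stone.
- bench_block: Bystander: square steel bench block 65 x 65 x 22 mm, loose; origin under its middle.
- brush_jar: Bystander: amber glass pot 72 mm across, 85 mm high, loose; origin under its middle.
- oil: Bystander: green glass oil bottle 48 mm across, 90 mm high, loose; origin under its middle.
Things that resemble listed ones, but are neither listed nor needed, are in the scene too. There is more than one size of the stone; the job needs the largest.

How it is judged (in metres and radians):
On the way, in this order (a step that is already met when the one before it is completed fails the run):
1. the jaw stands on its pawl, let go, more than 28 mm over the foot plate (value of joint rail above 0.022 m and contact force between each of the arm, the fingers and rail below 0.3 N), for 0.3 s.
2. the stone is pressed (over 1.5 N) against the fence lugs under the raised jaw (contact force between stone and fence above 1.5 N and value of joint rail above 0.0205 m and z of stone_center in the frame of stand below 0.028 m), for 0.15 s.
At the end, for the whole second after the job is handed in: The stone lies flat and at rest on the foot plate, where it was pressed home (centre 97.5 to 113 mm before the rail, as the lugs are set), within 8 mm sideways and 0.08 rad of the stand's x; the jaw rests on it (rail 0.017 to 0.021, over 1.5 N) and the pawl lever is let go (under 0.2 rad) (x of stone_center in the frame of stand between -0.113 and -0.0975 m and y of stone_center in the frame of stand between -0.008 and 0.008 m and z of stone_center in the frame of stand between 0.022 and 0.027 m and angle between the x axis of stone and the x axis of stand, either way round below 0.08 rad and value of joint rail between 0.017 and 0.021 m and contact force between stone and rail above 1.5 N and value of joint pawl below 0.2 rad and linear speed of stone below 0.01 m/s); the robot touches nothing.
It fails at once if the stone is rammed into the fence with more than 20 N (contact force between stone and fence above 20 N).
It fails at once if the thumb lever is forced with more than 20 N (contact force between any of the fingers, the arm and pawl above 20 N).
It fails at once if a bystander is moved by more than 30 mm (distance of any of bench_block, brush_jar, oil from where it was at the start of the episode above 0.03 m).
It also fails if it takes over 72 s, if anything falls off the work surface, if the arm or the gripper's body presses on something with over 40 N, if the wrist force passes 120 N, or if a joint passes its speed limit or range.

## Working session

There is one attempt and no reset: what is moved stays moved. The work goes in short steps, Python scripts to look and compute and a shell command to move; the robot and the scene stay as the last step left them, time stands still between calls to the robot, and variables do not carry over. Pictures are saved under pics/ and viewed, at most 10 in all, crops included, and the job is handed in when it is done.

```bash
mkdir -p pics; cat > h.py <<'E'
import numpy as np, cv2
from workcell import sensors, camera, camera_params, ticket, bot
def pt(name,u,v,z,pose=None):
    p=camera_params(name); T=np.array(p["T"])
    d=T[:3,:3]@np.array([(u-p["cx"])/p["fx"],(v-p["cy"])/p["fy"],1.]); o=T[:3,3]
    return o+d*(z-o[2])/d[2]
def px(name,P):
    p=camera_params(name); T=np.linalg.inv(np.array(p["T"])); q=T[:3,:3]@np.array(P)+T[:3,3]
    return p["fx"]*q[0]/q[2]+p["cx"],p["fy"]*q[1]/q[2]+p["cy"]
E
python3 - <<'E'
from h import *
for n in("scene","top"):
    cv2.imwrite(f"pics/{n}0.png",camera(n)); p=camera_params(n); print(n,p["fx"],np.round(p["T"],3).tolist())
o=sensors.get_obs();print(o["time"],o["ee_pos"],o["tcp_rot"],o["wrist_force"],bot.pinch_z)
print(camera_params("wrist"))
E
```

```text
scene 375.89225776446335 [[0.299, 0.695, -0.654, 1.047], [0.954, -0.22, 0.203, -0.245], [-0.003, -0.685, -0.729, 0.73], [0.0, 0.0, 0.0, 1.0]]
top 512.5185526517456 [[-0.013, -0.991, 0.132, 0.335], [-1.0, 0.015, 0.014, -0.069], [-0.016, -0.132, -0.991, 1.274], [0.0, 0.0, 0.0, 1.0]]
0.1 [0.1790752  0.51975542 0.19493282] [-1.79929202e+02  2.41669321e-03  1.60989710e+02] [-0.34459503  0.79237771  0.42501947] 0.0187
{'fx': 334.44230200933396, 'fy': 334.44230200933396, 'cx': 317.3745647614889, 'cy': 195.6600386468573, 'tool_from_camera': array([[-1.82692991e-03, -9.58234280e-01, -2.85978544e-01,
         7.19950912e-02],
       [ 9.99997352e-01, -1.35044210e-03, -1.86337461e-03,
        -5.45087198e-04],
       [ 1.39935196e-03, -2.85981191e-01,  9.58234210e-01,
        -1.78658996e-01],
       [ 0.00000000e+00,  0.00000000e+00,  0.00000000e+00,
         1.00000000e+00]])}
```

View pics/top0.png

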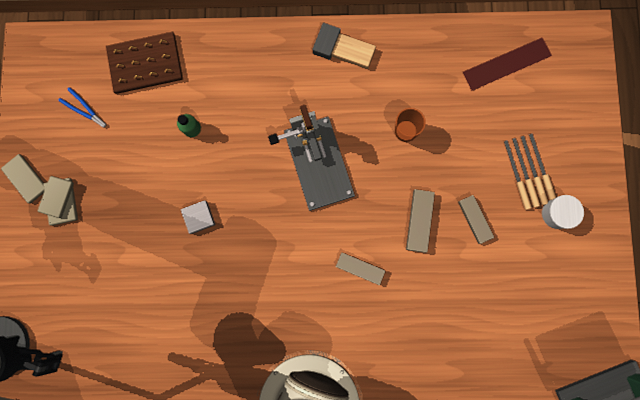

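View pics/scene0.png

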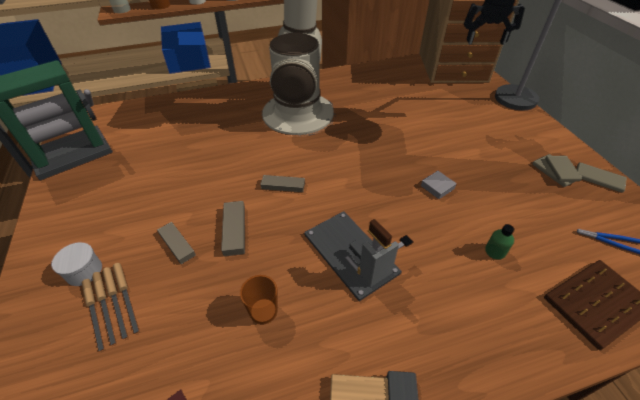

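```bash
python3 - <<'E'
from h import *
im=cv2.imread("pics/top0.png")
a=cv2.resize(im[85:215,260:370],None,fx=4.5,fy=4.5,interpolation=cv2.INTER_CUBIC)
b=cv2.resize(im[180:260,395:450],None,fx=4.5,fy=4.5,interpolation=cv2.INTER_CUBIC)
c=np.zeros((a.shape[0],a.shape[1]+b.shape[1],3),np.uint8);c[:,:a.shape[1]]=a;c[:b.shape[0],a.shape[1]:]=b
print(a.shape,b.shape);cv2.imwrite("pics/crop.png",c)
E
```

```text
(585, 495, 3) (360, 248, 3)
```

View pics/crop.png

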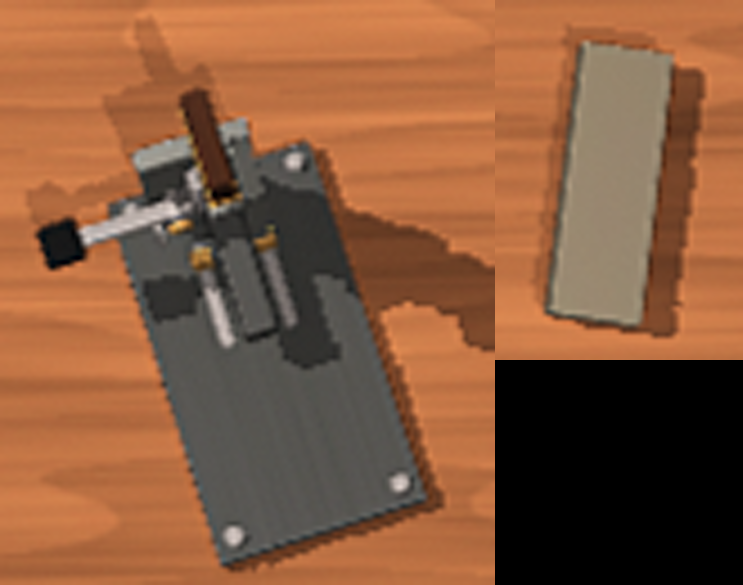

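```bash
python3 - <<'E'
from h import *
f=lambda u,v,z:pt("top",260+u/4.5,85+v/4.5,z)[:2]
g=lambda u,v,z:pt("top",395+(u-495)/4.5,180+v/4.5,z)[:2]
C=np.array([f(222,567,.012),f(425,497,.012),f(307,142,.012),f(108,205,.012)])
loc=np.array([[-.185,.06],[-.185,-.06],[.03,-.06],[.03,.06]])
def fit(C,loc):
    a=loc-loc.mean(0);b=C-C.mean(0);th=np.arctan2((a[:,0]*b[:,1]-a[:,1]*b[:,0]).sum(),(a*b).sum())
    R=np.array([[np.cos(th),-np.sin(th)],[np.sin(th),np.cos(th)]]);t=C.mean(0)-R@loc.mean(0)
    print(np.round(C-(loc@R.T+t),4).tolist());return R,t,np.degrees(th)
R,t,th=fit(C,loc);print("stand",t,th)
for n,uv,z in(("handle",(210,147),.160),("pad",(62,243),.075),("screw",(401,482),.012),("jawtip",(258,333),.034)):
    w=f(*uv,z);print(n,w,R.T@(w-t))
S=np.array([g(583,42,.025),g(673,55,.025),g(640,326,.025),g(548,313,.025)])
R2,t2,th2=fit(S,np.array([[.075,.025],[.075,-.025],[-.075,-.025],[-.075,.025]]));print("stone",t2,th2, np.degrees(np.arctan2(*(S[0]-S[3])[::-1])))
E
```

```text
[[-0.0002, -0.0006], [0.0016, 0.0017], [-0.0011, 0.0006], [-0.0002, -0.0017]]
stand [ 0.6586221  -0.00936603] 17.146096732790575
handle [ 0.65889578 -0.01035754] [-3.07887890e-05 -1.02812379e-03]
pad [0.63232572 0.07351302] [-0.00069416  0.086948  ]
screw [ 0.50963994 -0.10648481] [-0.17099233 -0.04888113]
jawtip [ 0.59017621 -0.02914083] [-0.07123369  0.00128255]
[[-0.0008, -0.0003], [-0.0007, 0.0004], [0.0009, 0.0001], [0.0005, -0.0003]]
stone [ 0.43497688 -0.27921311] -9.216615412515804 -9.296884244376242
```

```bash
python3 -m jog '[[[0.2,-0.3,0.5,-1,1],[0.3,-0.36,0.5,-1,1],[0.33,-0.37,0.1,-1,1],[0.33,-0.37,0,-1,1],[0.33,-0.37,0,-1,1],[0.33,-0.37,0,-1,1],[0.33,-0.37,0,-1,1],[0.33,-0.37,0,-1,1]]]'; python3 -m jog '[[[0.33,-0.37,0,-1,1],[0.33,-0.37,0,-1,1],[0.33,-0.37,0,-1,1],[0.33,-0.37,0,-1,1],[0.33,-0.37,0,-1,1],[0.33,-0.37,0,-1,1],[0.33,-0.37,0,-1,1],[0.33,-0.37,0,-1,1]]]'; python3 -m jog '[[[0.33,-0.37,0,-1,1],[0.33,-0.37,0,-1,1],[0.33,-0.37,0,-1,1],[0.33,-0.37,0,-1,1],[0.33,-0.37,0,-1,1],[0.33,-0.37,0,-1,1],[0.33,-0.37,0,-1,1],[0.33,-0.37,0,-1,1]]]'
```

```text
time: 0.9
ee_pos: [0.3036, 0.3751, 0.2503]
tcp_rot: [-180.0, 0.0, 120.8]
wrist_force: [0.0, 0.1, -0.2]
opening: 0.0856
grasp_force: 0.0
time: 1.7
ee_pos: [0.4357, 0.2271, 0.2503]
tcp_rot: [-180.0, 0.0, 80.8]
wrist_force: [-0.2, 0.2, -0.3]
opening: 0.0856
grasp_force: 0.0
time: 2.5
ee_pos: [0.5676, 0.0791, 0.2501]
tcp_rot: [-180.0, 0.0, 40.8]
wrist_force: [-0.2, 0.1, -0.8]
opening: 0.0855
grasp_force: 0.0
```

```bash
python3 -m jog '[[[0.36,-0.35,0,-0.95,1],[0.36,-0.35,0,-0.95,1],[0.36,-0.35,0,-0.95,1],[0.36,-0.35,0,-0.95,1],[0.36,-0.35,0,-0.9,1],[0,0,0,0,1],[0,0,0,0,1]]]'; python3 - <<'E'
from h import *
o=sensors.get_obs(); cv2.imwrite("pics/w1.png",camera("wrist")); print(o["ee_pos"],o["tcp_rot"],o["q"])
E
```

```text
time: 3.2
ee_pos: [0.6571, -0.0078, 0.2496]
tcp_rot: [-180.0, 0.1, 17.5]
wrist_force: [-0.3, 1.3, 0.3]
opening: 0.0856
grasp_force: 0.0
[ 0.65712138 -0.00775978  0.24964411] [-1.79964088e+02  8.36123689e-02  1.75030513e+01] [-6.80476760e-01  2.32717884e+01  3.82225348e+01  1.05041390e+02
  8.02663122e-03  1.61816492e+02]
```

View pics/w1.png

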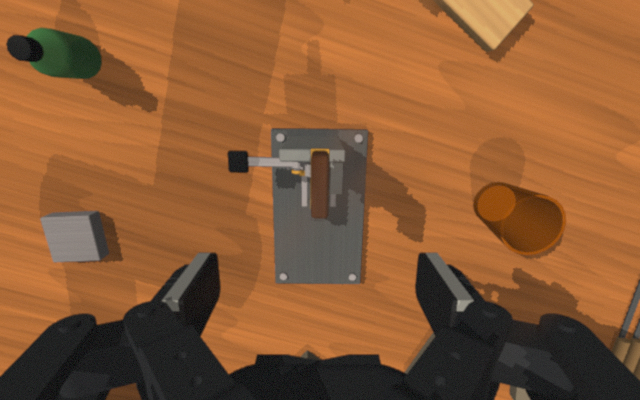

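```bash
cat >> h.py <<'E'
from scipy.spatial.transform import Rotation as Ro
def wpt(u,v,z,pos,rot):
    p=camera_params("wrist"); T=np.eye(4);T[:3,:3]=Ro.from_euler("xyz",rot,degrees=True).as_matrix();T[:3,3]=pos
    T=T@np.array(p["tool_from_camera"]); d=T[:3,:3]@np.array([(u-p["cx"])/p["fx"],(v-p["cy"])/p["fy"],1.]);o=T[:3,3]
    return (o+d*(z-o[2])/d[2])[:2]
t0=np.array([.6586,-.0094]);th0=np.radians(17.15);R0=np.array([[np.cos(th0),-np.sin(th0)],[np.sin(th0),np.cos(th0)]])
E
python3 - <<'E'
from h import *
P=[ 0.65712138,-0.00775978,0.24964411];r=[-179.964,.0836,17.503]
for n,u,v,z in(("h",319.5,184,.16),("h2",319.5,217,.16),("pad",238,162,.075),("FL",275,283,.012),("FR",363,283,.012),("BL",273,128,.012),("BR",368,128,.012)):
    w=wpt(u,v,z,P,r);print(n,w,R0.T@(w-t0))
E
```

```text
h [ 0.66056832 -0.0095975 ] [ 0.00182256 -0.00076913]
h2 [ 0.63279055 -0.01835759] [-0.02730323 -0.00094875]
pad [0.63649161 0.07370764] [0.00338094 0.08593154]
FL [ 0.46721185 -0.00575655] [-0.18180391  0.0599169 ]
FR [ 0.5043052  -0.12423062] [-0.18129484 -0.06422723]
BL [0.67422585 0.05343311] [0.03345893 0.05543165]
BR [ 0.70902086 -0.05762338] [ 0.03395911 -0.060947  ]
```

```bash
sed -i 's/\[.6586,-.0094\]/[.6599,-.0095]/' h.py; python3 -m jog '[[[0.05,-0.03,-0.5,0,1],[0,0,-0.6,0,1],[0,0,-0.6,0,1],[0,0,-0.4,0,1],[0,0,-0.25,0,1],[0,0,0,0,1]]]';  python3 -m jog '[[[0,0,0,0,0],[0,0,0,0,0],[0,0,0,0,0],[0,0,0,0,0],[0,0,0,0,0],[0,0,0,0,0],[0,0,0,0,0],[0,0,0,0,0]]]' 60
```

```text
time: 3.85
ee_pos: [0.6585, -0.0084, 0.1319]
tcp_rot: [-180.0, 0.1, 17.6]
wrist_force: [-0.8, 0.0, 0.4]
opening: 0.0859
grasp_force: 0.0
time: 4.65
ee_pos: [0.6597, -0.0087, 0.1334]
tcp_rot: [-180.0, -0.0, 17.5]
wrist_force: [-1.0, 3.0, 4.1]
opening: 0.0115
grasp_force: 59.8
```

```bash
python3 -m jog '[[[0,0,0.04,0,0],[0,0,0.04,0,0],[0,0,0.04,0,0],[0,0,0.04,0,0],[0,0,0.04,0,0],[0,0,0.04,0,0],[0,0,0.04,0,0],[0,0,0.04,0,0]]]' 80; python3 -m jog '[[[0,0,0.04,0,0],[0,0,0.04,0,0],[0,0,0.04,0,0],[0,0,0.04,0,0],[0,0,0.04,0,0],[0,0,0.04,0,0],[0,0,0.04,0,0],[0,0,0.04,0,0]]]'; python3 -m jog '[[[0,0,0.04,0,0],[0,0,0.02,0,0],[0,0,0,0,0],[0,0,0,0,0]]]'
```

```text
time: 5.45
ee_pos: [0.6595, -0.0086, 0.1464]
tcp_rot: [-179.9, 0.2, 17.5]
wrist_force: [5.1, 4.4, -14.5]
opening: 0.0111
grasp_force: 79.0
time: 6.25
ee_pos: [0.6595, -0.0087, 0.1629]
tcp_rot: [-179.9, 0.1, 17.5]
wrist_force: [3.7, 4.9, -9.3]
opening: 0.0108
grasp_force: 79.6
time: 6.65
ee_pos: [0.6594, -0.0087, 0.164]
tcp_rot: [-179.9, 0.3, 17.5]
wrist_force: [6.4, 2.8, -20.7]
opening: 0.0107
grasp_force: 79.6
```

```bash
python3 -m jog '[[[0,0,0.03,0,0],[0,0,0.03,0,0],[0,0,0.03,0,0],[0,0,0,0,0],[0,0,0,0,0]]]'
```

```text
time: 7.15
ee_pos: [0.6591, -0.0086, 0.1641]
tcp_rot: [-179.8, 0.5, 17.5]
wrist_force: [12.4, 5.1, -41.3]
opening: 0.011
grasp_force: 78.7
```

```bash
python3 -m jog '[[[0,0,-0.04,0,0],[0,0,-0.05,0,0],[0,0,-0.06,0,0],[0,0,-0.03,0,0],[0,0,-0.03,0,0],[0,0,-0.03,0,0],[0,0,0,0,0]]]'
```

```text
time: 7.85
ee_pos: [0.6597, -0.0087, 0.1604]
tcp_rot: [-180.0, -0.0, 17.5]
wrist_force: [1.5, 5.2, -3.8]
opening: 0.0108
grasp_force: 83.3
```

```bash
python3 -m jog '[[[0,0,-0.03,0,0],[0,0,-0.03,0,0],[0,0,0,0,0]]]';python3 -m jog '[[[0,0,0,0,0.4],[0,0,0,0,0.4],[0,0,0,0,0.6],[0,0,0,0,1],[0,0,0,0,1],[0,0,0,0,1]]]'; python3 -m jog '[[[0,0,0.6,0,1],[0,0,0.8,0,1],[-0.1,-0.6,0.2,-0.6,1],[-0.3,-0.9,0,-0.6,1],[-0.3,-0.9,0,-0.6,1],[-0.3,-0.9,0,-0.6,1]]]'; python3 - <<'E'
from h import *
im=camera("scene"); cv2.imwrite("pics/s1.png",cv2.resize(im[190:310,280:440],None,fx=5,fy=5,interpolation=cv2.INTER_CUBIC))
E
```

```text
time: 8.15
ee_pos: [0.6597, -0.0086, 0.1575]
tcp_rot: [-180.0, -0.0, 17.5]
wrist_force: [1.7, 5.2, -4.1]
opening: 0.0105
grasp_force: 83.4
time: 8.75
ee_pos: [0.6597, -0.0091, 0.1577]
tcp_rot: [180.0, -0.0, 17.5]
wrist_force: [0.0, -0.1, 0.2]
opening: 0.0854
grasp_force: 0.0
time: 9.35
ee_pos: [0.609, -0.1754, 0.2377]
tcp_rot: [180.0, -0.0, 5.4]
wrist_force: [-0.2, -0.2, 0.3]
opening: 0.0855
grasp_force: 0.0
```

View pics/s1.png

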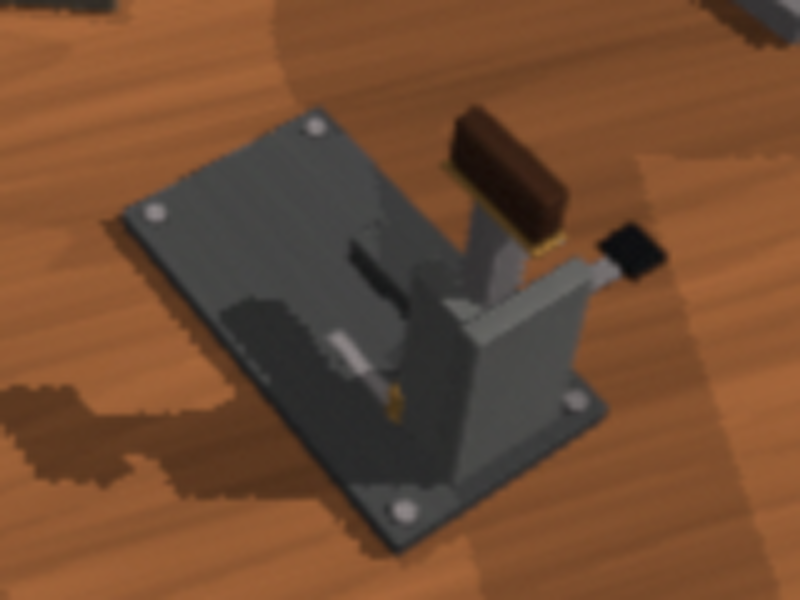

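```bash
python3 - <<'E'
from h import *
for z in (.16,.176,.184,.192,.2): print(z,[round((a-b)*5) for a,b in zip(px("scene",[*t0,z]),(280,190))])
# predicted at start: 
print(px("scene",[*t0,.16]))
print(px("scene",[*(t0+R0@[-.026,0]),.192]),px("scene",[*(t0+R0@[.026,0]),.192]))
E
```

```text
0.16 [490, 214]
0.176 [494, 188]
0.184 [497, 174]
0.192 [499, 161]
0.2 [502, 147]
(np.float64(377.9311329049108), np.float64(232.78635319787753))
(np.float64(370.7526322826592), np.float64(213.32806312960534)) (np.float64(389.2824570789985), np.float64(231.3141086537755))
```

```bash
python3 -m jog '[[[-0.75,-0.33,-0.2,-0.5,1],[-0.75,-0.32,-0.3,-0.5,1],[-0.75,-0.32,-0.3,-0.5,1],[-0.75,-0.32,-0.3,-0.5,1],[-0.75,-0.32,-0.3,-0.5,1],[-0.62,-0.32,-0.3,-0.4,1],[0,0,0,0,1],[0,0,0,0,1]]]'; python3 - <<'E'
from h import *
o=sensors.get_obs(); cv2.imwrite("pics/w2.png",camera("wrist")); print(o["ee_pos"],o["tcp_rot"])
E
```

```text
time: 10.2
ee_pos: [0.3908, -0.2708, 0.1529]
tcp_rot: [180.0, -0.0, -9.1]
wrist_force: [0.1, 0.4, 0.5]
opening: 0.0855
grasp_force: 0.0
[ 0.39077757 -0.27078243  0.1528763 ] [ 1.79992945e+02 -3.54024067e-02 -9.08562431e+00]
```

View pics/w2.png

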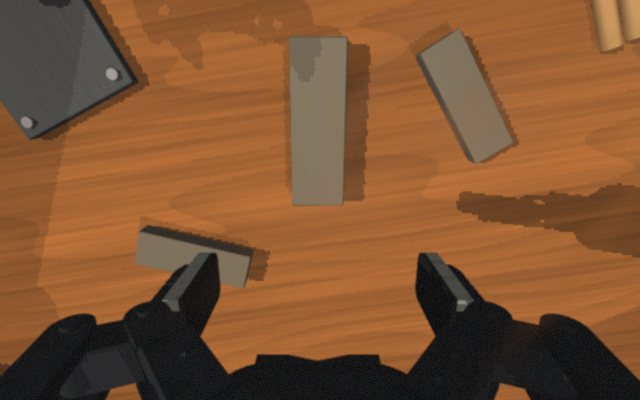

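```bash
python3 - <<'E'
from h import *
P=[.39078,-.27078,.15288];r=[180,-.035,-9.09];M=Ro.from_euler("z",-9.09,degrees=True).as_matrix()[:2,:2]
for n,u,v in(("FL",289.5,37),("FR",347,37),("NL",293,205),("NR",343.5,205),("s1",148,227),("s2",253,248),("s3",245,287),("s4",137,264)):
    w=wpt(u,v,.025,P,r);print(n,w.round(4),(M.T@(w-P[:2])).round(4))
E
```

```text
FL [ 0.5135 -0.268 ] [0.1208 0.0222]
FR [ 0.5058 -0.3155] [ 0.1207 -0.026 ]
NL [ 0.3673 -0.2441] [-0.0274  0.0226]
NR [ 0.3595 -0.2922] [-0.0275 -0.0261]
s1 [ 0.3678 -0.0993] [-0.0498  0.1657]
s2 [ 0.3291 -0.1963] [-0.0727  0.0638]
s3 [ 0.2869 -0.1786] [-0.1171  0.0746]
s4 [ 0.3306 -0.076 ] [-0.0902  0.1828]
```

```bash
python3 -m jog '[[[0,-0.03,-0.6,0,1],[0,0,-0.8,0,1],[0,0,-0.8,0,1],[0,0,-0.4,0,1],[0,0,-0.26,0,1],[0,0,-0.16,0,1],[0,0,0,0,1]]]'; python3 -m jog '[[[0,0,0,0,0.3],[0,0,0,0,0.3],[0,0,0,0,0.3],[0,0,0,0,0.3],[0,0,0,0,0.3],[0,0,0,0,0.3],[0,0,0,0,0.3]]]' 90
```

```text
time: 10.95
ee_pos: [0.3916, -0.2718, 0.0015]
tcp_rot: [-180.0, 0.0, -9.0]
wrist_force: [-0.6, -0.9, 0.3]
opening: 0.0855
grasp_force: 0.0
time: 11.65
ee_pos: [0.3911, -0.272, 0.0016]
tcp_rot: [180.0, -0.0, -9.0]
wrist_force: [-0.1, 0.1, 0.6]
opening: 0.0258
grasp_force: 0.0
```

```bash
python3 - <<'E'
from h import *
a=camera("wrist");b=camera("scene")[170:310,150:310]; b=cv2.resize(b,(457,400),interpolation=cv2.INTER_CUBIC)
o=np.hstack([a[:,120:463],b]);print(o.shape);cv2.imwrite("pics/w3.png",o); print(sensors.get_obs()["opening"])
E
```

```text
(400, 800, 3)
0.025530612841351153
```

View pics/w3.png

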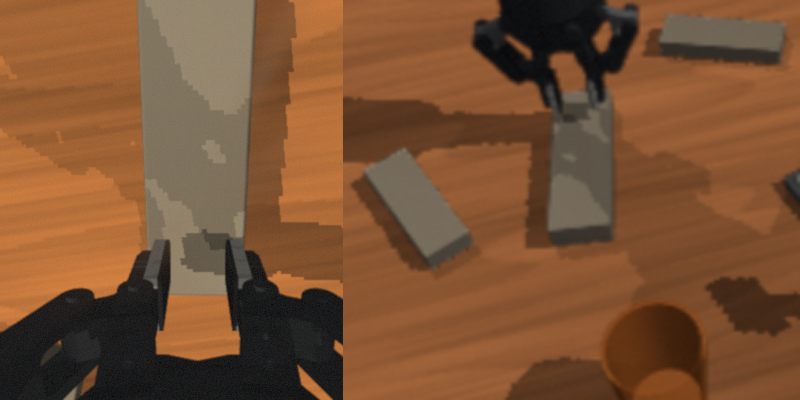

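```bash
python3 -m jog '[[[0,0,0,0,0.8],[0,0,0,0,0.8],[0,0,0,0,0.8],[0,0,0,0,0.8],[0,0,0,0,0.8],[0,0,-0.08,0,0.8],[0,0,-0.08,0,0.8],[0,0,0,0,0.8]]]'; python3 - <<'E'
from h import *
cv2.imwrite("pics/w4.png",camera("wrist"))
E
```

```text
time: 12.55
ee_pos: [0.3908, -0.2717, -0.0072]
tcp_rot: [-180.0, 0.1, -9.0]
wrist_force: [0.3, -0.5, 0.2]
opening: 0.0682
grasp_force: 0.0
```

View pics/w4.png

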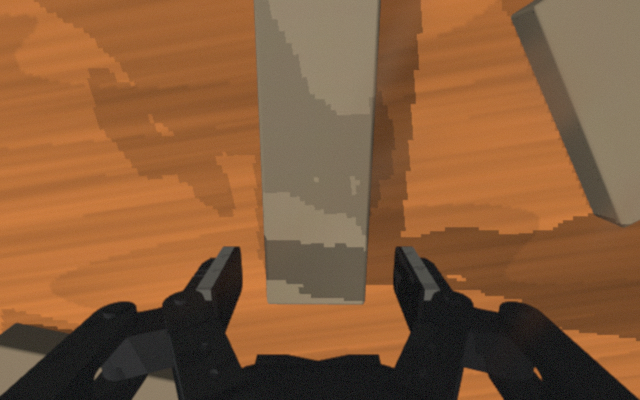

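```bash
python3 -m jog '[[[0,0,-0.1,0,0.8],[0,0,-0.1,0,0.8],[0,0,0,0,0.8]]]';  python3 -m jog '[[[0,0,-0.08,0,0.8],[0,0,0,0,0.8]]]'
```

```text
time: 12.9
ee_pos: [0.3907, -0.2717, -0.0174]
tcp_rot: [-180.0, 0.1, -9.0]
wrist_force: [-0.0, 0.6, -0.0]
opening: 0.0685
grasp_force: 0.0
time: 13.1
ee_pos: [0.3909, -0.2718, -0.0209]
tcp_rot: [-180.0, 0.0, -9.0]
wrist_force: [-0.1, 0.6, -1.0]
opening: 0.0681
grasp_force: 0.0
```

```bash
python3 -m jog '[[[0,0,-0.08,0,0.8],[0,0,0,0,0.8]]]';  python3 -m jog '[[[0,0,-0.06,0,0.8],[0,0,0,0,0.8]]]'; python3 -m jog '[[[0,0,-0.05,0,0.8],[0,0,0,0,0.8]]]'; python3 -c "
from h import *
a=camera('wrist');b=cv2.resize(camera('scene')[170:310,150:310],(457,400),interpolation=cv2.INTER_CUBIC)
cv2.imwrite('pics/w5.png',np.hstack([a[:,148:491],b]))"
```

```text
time: 13.3
ee_pos: [0.3909, -0.2718, -0.0249]
tcp_rot: [-180.0, 0.0, -9.0]
wrist_force: [-1.0, -0.1, -0.1]
opening: 0.0683
grasp_force: 0.0
time: 13.5
ee_pos: [0.391, -0.2719, -0.0278]
tcp_rot: [-180.0, 0.0, -9.0]
wrist_force: [-1.0, -0.1, -0.6]
opening: 0.0684
grasp_force: 0.0
time: 13.7
ee_pos: [0.391, -0.2719, -0.0302]
tcp_rot: [-180.0, 0.0, -9.0]
wrist_force: [0.5, 1.1, 0.2]
opening: 0.0685
grasp_force: 0.0
```

View pics/w5.png

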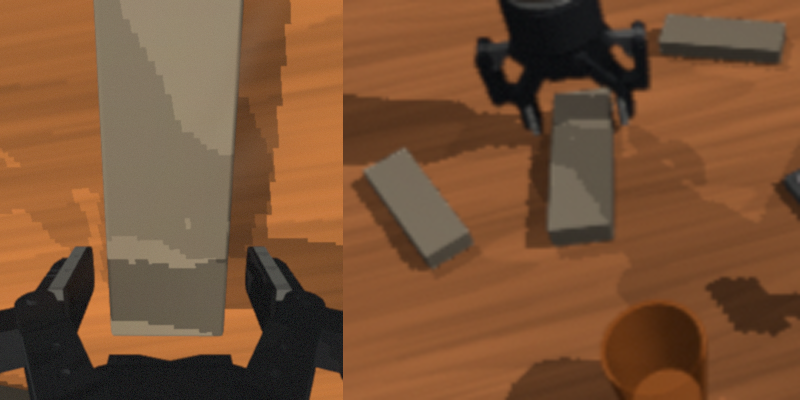

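```bash
python3 -m jog '[[[0,0,-0.08,0,0.8],[0,0,0,0,0.8]]]';  python3 -m jog '[[[0,0,-0.06,0,0.8],[0,0,0,0,0.8]]]'; python3 -m jog '[[[0,0,-0.04,0,0.8],[0,0,0,0,0.8]]]'; python3 -m jog '[[[0,0,0,0,0.3],[0,0,0,0,0.3],[0,0,0,0,0.3],[0,0,0,0,0.3],[0,0,0,0,0.3],[0,0,0,0,0.3]]]' 60
```

```text
time: 14.0
ee_pos: [0.3909, -0.2718, -0.0344]
tcp_rot: [-180.0, 0.0, -9.0]
wrist_force: [-0.5, 0.2, 0.1]
opening: 0.0684
grasp_force: 0.0
time: 14.2
ee_pos: [0.3909, -0.2719, -0.0374]
tcp_rot: [-180.0, 0.0, -9.0]
wrist_force: [0.4, -0.5, -0.2]
opening: 0.0684
grasp_force: 0.0
time: 14.4
ee_pos: [0.391, -0.2719, -0.0392]
tcp_rot: [-180.0, 0.0, -9.0]
wrist_force: [0.4, -0.3, 0.2]
opening: 0.0683
grasp_force: 0.0
time: 15.0
ee_pos: [0.3914, -0.2721, -0.0384]
tcp_rot: [180.0, -0.0, -9.0]
wrist_force: [-1.3, 2.2, 5.9]
opening: 0.0492
grasp_force: 67.4
```

```bash
python3 -m jog '[[[0,0,0.2,0,0.3],[0,0,0.6,0,0.3],[0,0,0.6,0,0.3],[0.1,0.4,0,0.6,0.3],[0.2,0.6,0,0.8,0.3],[0.2,0.6,0,0.8,0.3],[0.2,0.6,0,0.8,0.3],[0.2,0.6,0,0.8,0.3]]]' 100; python3 -m jog '[[[0.15,0.6,0,0.8,0.3],[0.08,0.54,0,0.63,0.3],[0,0,0,0,0.3],[0,0,0,0,0.3]]]'; python3 -c "
from h import *
a=camera('wrist');b=cv2.resize(camera('scene')[170:310,240:400],(457,400),interpolation=cv2.INTER_CUBIC)
cv2.imwrite('pics/w6.png',np.hstack([a[:,148:491],b]))"
```

```text
time: 15.8
ee_pos: [0.4358, -0.1307, 0.0308]
tcp_rot: [-180.0, 0.1, 10.1]
wrist_force: [0.5, -0.0, -4.7]
opening: 0.0482
grasp_force: 104.7
time: 16.2
ee_pos: [0.4472, -0.0746, 0.0308]
tcp_rot: [-180.0, 0.1, 17.2]
wrist_force: [0.2, -0.7, -5.1]
opening: 0.0482
grasp_force: 105.2
```

View pics/w6.png

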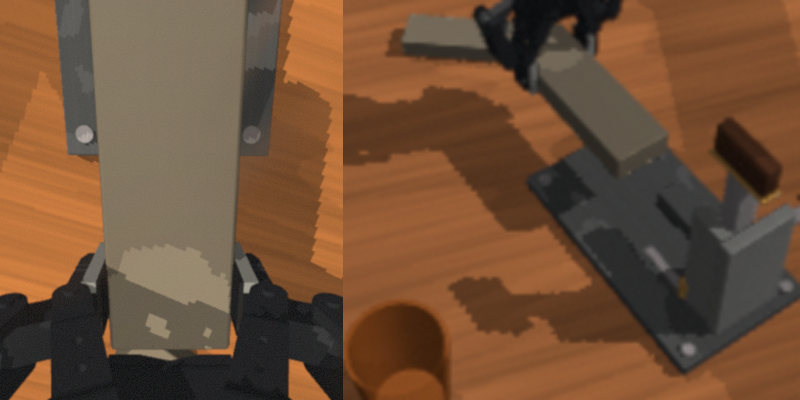

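```bash
python3 -m jog '[[[0,0,-0.4,0,0.3],[0,0,-0.4,0,0.3],[0,0,-0.26,0,0.3],[0.2,0.06,0,0,0.3],[0.25,0.08,0,0,0.3],[0.25,0.08,0,0,0.3],[0.2,0.06,0,0,0.3],[0,0,0,0,0.3]]]'; python3 -m jog '[[[0,0,-0.03,0,0.3],[0,0,-0.03,0,0.3],[0,0,0,0,0.3]]]'
```

```text
time: 17.1
ee_pos: [0.4946, -0.0605, -0.0214]
tcp_rot: [180.0, -0.1, 17.2]
wrist_force: [-0.9, -0.4, -5.1]
opening: 0.0484
grasp_force: 105.0
time: 17.4
ee_pos: [0.4921, -0.061, -0.0252]
tcp_rot: [-180.0, 0.0, 17.1]
wrist_force: [0.2, 0.1, -4.5]
opening: 0.0484
grasp_force: 105.0
```

```bash
python3 -m jog '[[[0,0,-0.02,0,0.3],[0,0,0,0,0.3]]]';python3 -m jog '[[[0,0,-0.02,0,0.3],[0,0,0,0,0.3]]]'
```

```text
time: 17.6
ee_pos: [0.4925, -0.0611, -0.0259]
tcp_rot: [180.0, -0.0, 17.1]
wrist_force: [0.4, -0.3, -4.4]
opening: 0.0482
grasp_force: 105.0
time: 17.8
ee_pos: [0.4927, -0.0611, -0.0262]
tcp_rot: [180.0, -0.0, 17.1]
wrist_force: [-3.8, -0.5, 2.8]
opening: 0.0482
grasp_force: 109.5
```

```bash
python3 -m jog '[[[0,0,-0.01,0,0.3],[0,0,0,0,0.3]]]'; python3 -m jog '[[[0.1,0.03,0,0,0.3],[0.1,0.03,0,0,0.3],[0,0,0,0,0.3]]]'
```

```text
time: 18.0
ee_pos: [0.4927, -0.0611, -0.0262]
tcp_rot: [180.0, -0.0, 17.1]
wrist_force: [-7.0, -0.5, 8.7]
opening: 0.0484
grasp_force: 112.3
time: 18.3
ee_pos: [0.503, -0.0583, -0.0262]
tcp_rot: [180.0, -0.0, 17.1]
wrist_force: [-5.2, -1.7, 8.6]
opening: 0.0481
grasp_force: 112.2
```

```bash
python3 -m jog '[[[0,0,-0.0,0,0.3],[0.04,0.012,0.02,0,0.3],[0.04,0.012,0,0,0.3],[0,0,0,0,0.3]]]'; python3 -m jog '[[[0.03,0.009,0,0,0.3],[0.03,0.009,0,0,0.3],[0,0,0,0,0.3]]]'
```

```text
time: 18.7
ee_pos: [0.5068, -0.0569, -0.0262]
tcp_rot: [180.0, 0.0, 17.1]
wrist_force: [-3.8, -1.0, 2.3]
opening: 0.048
grasp_force: 108.8
time: 19.0
ee_pos: [0.5096, -0.056, -0.0262]
tcp_rot: [180.0, 0.0, 17.1]
wrist_force: [-4.6, -1.5, 3.2]
opening: 0.0484
grasp_force: 109.3
```

```bash
python3 -m jog '[[[0.02,0.006,0,0,0.3],[0.02,0.006,0,0,0.3],[0,0,0,0,0.3]]]'; python3 -m jog '[[[0.02,0.006,0,0,0.3],[0.02,0.006,0,0,0.3],[0,0,0,0,0.3]]]';
```

```text
time: 19.3
ee_pos: [0.5115, -0.0554, -0.0262]
tcp_rot: [180.0, 0.0, 17.1]
wrist_force: [-4.5, -0.9, 4.2]
opening: 0.0488
grasp_force: 109.4
time: 19.6
ee_pos: [0.5135, -0.0548, -0.0262]
tcp_rot: [180.0, 0.0, 17.1]
wrist_force: [-4.2, -2.2, 3.9]
opening: 0.0481
grasp_force: 109.4
```

```bash
python3 -m jog '[[[0.02,0.006,0,0,0.3],[0.02,0.006,0,0,0.3],[0,0,0,0,0.3]]]'; python3 -m jog '[[[0.02,0.006,0,0,0.3],[0,0,0,0,0.3]]]';python3 -m jog '[[[0.02,0.006,0,0,0.3],[0,0,0,0,0.3]]]'
```

```text
time: 19.9
ee_pos: [0.5155, -0.0542, -0.0262]
tcp_rot: [180.0, 0.0, 17.1]
wrist_force: [-5.1, -1.5, 3.6]
opening: 0.0484
grasp_force: 109.4
time: 20.1
ee_pos: [0.5165, -0.0539, -0.0262]
tcp_rot: [180.0, 0.0, 17.1]
wrist_force: [-5.6, -2.0, 4.7]
opening: 0.0485
grasp_force: 109.5
time: 20.3
ee_pos: [0.5174, -0.0536, -0.0262]
tcp_rot: [180.0, 0.0, 17.1]
wrist_force: [-5.1, -1.9, 3.6]
opening: 0.0482
grasp_force: 109.5
```

```bash
for i in 1; do python3 -m jog '[[[0.02,0.006,0,0,0.3],[0,0,0,0,0.3]]]'; done; python3 -m jog '[[[0.02,0.006,0,0,0.3],[0,0,0,0,0.3]]]'
```

```text
time: 20.5
ee_pos: [0.5185, -0.0533, -0.0262]
tcp_rot: [180.0, 0.0, 17.1]
wrist_force: [-4.7, -1.2, 4.9]
opening: 0.0488
grasp_force: 109.5
time: 20.7
ee_pos: [0.5195, -0.053, -0.0262]
tcp_rot: [180.0, 0.0, 17.1]
wrist_force: [-5.0, -1.9, 3.7]
opening: 0.0487
grasp_force: 109.5
```

```bash
python3 -m jog '[[[0.02,0.006,0,0,0.3],[0,0,0,0,0.3]]]'; python3 -c "
from h import *
o=sensors.get_obs();print(R0.T@(o['ee_pos'][:2]-t0),R0.T@o['wrist_force'][:2])"
```

```text
time: 20.9
ee_pos: [0.5204, -0.0527, -0.0262]
tcp_rot: [180.0, 0.0, 17.1]
wrist_force: [-5.1, -2.3, 3.6]
opening: 0.0487
grasp_force: 109.5
[-0.14599487 -0.00017656] [-5.51069792 -0.69294769]
```

```bash
python3 -m jog '[[[0.02,0.006,0,0,0.3],[0,0,0,0,0.3]]]'; python3 -m jog '[[[0.02,0.006,0,0,0.3],[0,0,0,0,0.3]]]'
```

```text
time: 21.1
ee_pos: [0.5215, -0.0524, -0.0262]
tcp_rot: [180.0, 0.0, 17.1]
wrist_force: [-5.6, -2.1, 4.0]
opening: 0.0481
grasp_force: 109.5
time: 21.3
ee_pos: [0.5225, -0.0521, -0.0262]
tcp_rot: [180.0, 0.0, 17.1]
wrist_force: [-6.2, -1.2, 3.6]
opening: 0.0481
grasp_force: 109.5
```

```bash
python3 -m jog '[[[0.02,0.006,0,0,0.3],[0,0,0,0,0.3]]]'; python3 -c "
from h import *
o=sensors.get_obs();print(R0.T@(o['ee_pos'][:2]-t0),R0.T@o['wrist_force'][:2])
a=camera('wrist');b=cv2.resize(camera('scene')[170:310,280:440],(457,400),interpolation=cv2.INTER_CUBIC)
cv2.imwrite('pics/w7.png',np.hstack([a[:,148:491],b]))"
```

```text
time: 21.5
ee_pos: [0.5227, -0.052, -0.0262]
tcp_rot: [180.0, 0.1, 17.1]
wrist_force: [-9.8, -3.1, 7.0]
opening: 0.0485
grasp_force: 110.8
[-0.14364237 -0.00020044] [-10.29462081  -0.03171035]
```

View pics/w7.png

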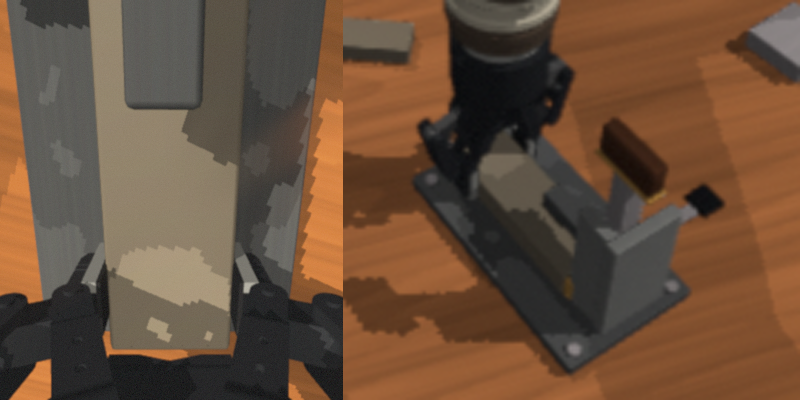

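```bash
python3 -m jog '[[[0.01,0.003,0,0,0.3],[0,0,0,0,0.3],[0,0,0,0,0.3],[0,0,0,0,0.3]]]'; python3 -m jog '[[[0,0,0,0,0.6],[0,0,0,0,0.8],[0,0,0,0,0.8],[0,0,0,0,0.8]]]';  python3 -m jog '[[[-0.1,-0.03,0.4,0,0.8],[-0.3,-0.1,0.6,0,0.8],[-0.4,-0.12,0.8,0,0.8],[-0.2,-0.06,0.8,0,0.8],[0,0,0.8,0,0.5],[0,0,0.4,0,0],[0,0,0,0,0]]]'; python3 -c "
from h import *
o=sensors.get_obs();print(o['ee_pos'],R0.T@(o['ee_pos'][:2]-t0),R0.T@o['wrist_force'][:2])
a=cv2.resize(camera('top')[85:215,260:370],None,fx=4.5,fy=4.5,interpolation=cv2.INTER_CUBIC);cv2.imwrite('pics/t2.png',a)
t=t0+R0@[0,.088];print(t)"
```

```text
time: 22.0
ee_pos: [0.5227, -0.0521, -0.0262]
tcp_rot: [180.0, 0.2, 17.1]
wrist_force: [-13.0, -3.6, 9.5]
opening: 0.0482
grasp_force: 111.4
time: 22.4
ee_pos: [0.5245, -0.0515, -0.0263]
tcp_rot: [180.0, -0.0, 17.1]
wrist_force: [-0.4, 0.7, -0.0]
opening: 0.0684
grasp_force: 0.0
time: 23.1
ee_pos: [0.4757, -0.0673, 0.1671]
tcp_rot: [179.9, -0.3, 17.1]
wrist_force: [0.3, -0.9, -0.2]
opening: 0.0249
grasp_force: 0.0
[ 0.47570112 -0.06725524  0.16709103] [-0.19303921 -0.0008717 ] [ 0.03853353 -1.00456791]
[0.63395106 0.07458717]
```

View pics/t2.png

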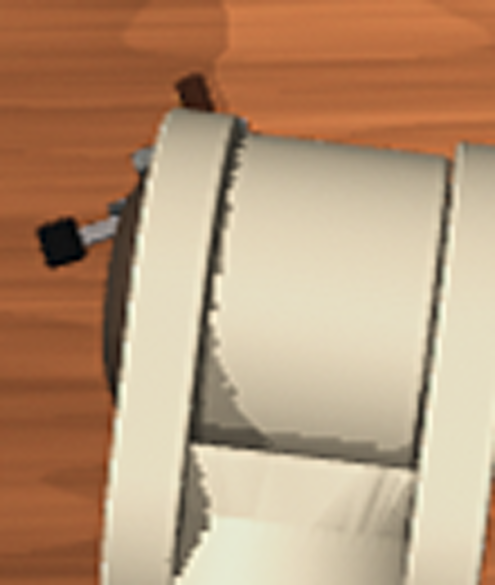

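```bash
python3 -m jog '[[[0,0.3,0.5,1,0],[0,0.4,0.5,1,0],[0.1,0.4,0,1,0],[0.1,0.4,0,1,0],[0.1,0.4,0,1,0],[0.1,0.3,0,1,0],[0.1,0.2,0,1,0],[0.2,0.2,0,1,0]]]'; python3 -m jog '[[[0.3,0.1,0,1,0],[0.3,0.1,0,1,0],[0.3,0.05,0,1,0],[0.3,0,0,1,0],[0.3,0,0,1,0],[0.3,0,0,1,0],[0.3,0,0,1,0],[0.2,0,0,1,0]]]'; python3 -m jog '[[[0.15,0,0,1,0],[0.1,0,0,1,0],[0,0,0,0,0],[0,0,0,0,0]]]'
```

```text
time: 23.95
ee_pos: [0.5088, 0.0637, 0.2121]
tcp_rot: [-179.9, 0.1, 57.4]
wrist_force: [0.4, -1.0, 0.5]
opening: 0.0003
grasp_force: 0.0
time: 24.75
ee_pos: [0.6247, 0.0755, 0.2112]
tcp_rot: [-179.8, -0.0, 97.3]
wrist_force: [-0.5, -0.2, -0.7]
opening: -0.0
grasp_force: 0.0
time: 25.15
ee_pos: [0.6363, 0.0755, 0.2122]
tcp_rot: [-179.9, -0.0, 107.0]
wrist_force: [-0.2, -0.1, -0.7]
opening: -0.0003
grasp_force: 0.0
```

```bash
python3 -m jog '[[[-0.04,-0.02,-0.6,0,0],[0,0,-0.8,0,0],[0,0,-0.7,0,0],[0,0,-0.3,0,0],[0,0,0,0,0],[0,0,0,0,0]]]'; cat >> h.py <<'E'
def handle():
    im=camera("scene");c=im[205:260,355:400].astype(int);b,g,r=c[...,0],c[...,1],c[...,2]
    m=((r>1.5*g)&(r<95)&(r>25)).astype(np.uint8);n,l,s,ce=cv2.connectedComponentsWithStats(m)
    i=1+np.argmax(s[1:,4]);return s[i].tolist(),(ce[i]+[355,205]).round(1)
E
python3 - <<'E'
from h import *
print(handle())
E
python3 -m jog '[[[0,0,-0.08,0,0],[0,0,-0.08,0,0],[0,0,0,0,0]]]'
```

```text
time: 25.75
ee_pos: [0.6351, 0.0746, 0.0952]
tcp_rot: [179.9, 0.0, 107.1]
wrist_force: [-0.0, 0.2, 0.0]
opening: -0.0
grasp_force: 0.0
([15, 6, 24, 27, 331], array([381.2, 224.1]))
time: 26.1
ee_pos: [0.6347, 0.0744, 0.0854]
tcp_rot: [-180.0, 0.0, 107.1]
wrist_force: [-0.1, -0.4, -0.5]
opening: 0.0002
grasp_force: 0.0
```

```bash
for i in 1; do python3 -m jog '[[[0,0,-0.06,0,0],[0,0,-0.06,0,0],[0,0,0,0,0]]]'; done; python3 -m jog '[[[0,0,-0.06,0,0],[0,0,-0.06,0,0],[0,0,0,0,0]]]'
```

```text
time: 26.4
ee_pos: [0.6344, 0.0744, 0.079]
tcp_rot: [-180.0, -0.0, 107.1]
wrist_force: [-0.0, -0.0, -0.2]
opening: 0.0
grasp_force: 0.0
time: 26.7
ee_pos: [0.6344, 0.0744, 0.073]
tcp_rot: [-180.0, -0.0, 107.1]
wrist_force: [-0.0, 0.3, -0.4]
opening: 0.0002
grasp_force: 0.0
```

```bash
python3 -m jog '[[[0,0,-0.06,0,0],[0,0,0,0,0]]]';  python3 -m jog '[[[0,0,-0.06,0,0],[0,0,0,0,0]]]'; python3 -m jog '[[[0,0,-0.06,0,0],[0,0,0,0,0]]]'
```

```text
time: 26.9
ee_pos: [0.6345, 0.0744, 0.0701]
tcp_rot: [-180.0, -0.0, 107.1]
wrist_force: [-0.2, -0.3, -0.3]
opening: 0.0002
grasp_force: 0.0
time: 27.1
ee_pos: [0.6345, 0.0744, 0.0671]
tcp_rot: [-180.0, -0.0, 107.1]
wrist_force: [-0.6, 0.1, 0.0]
opening: -0.0004
grasp_force: 0.0
time: 27.3
ee_pos: [0.6345, 0.0744, 0.0641]
tcp_rot: [-180.0, -0.0, 107.1]
wrist_force: [-0.3, -0.0, -0.5]
opening: 0.0001
grasp_force: 0.0
```

Consistent with the tips sitting some 30 mm above the stated TCP; continuing by feel.

```bash
python3 -m jog '[[[0,0,-0.06,0,0],[0,0,-0.06,0,0],[0,0,0,0,0]]]';  python3 -m jog '[[[0,0,-0.06,0,0],[0,0,-0.06,0,0],[0,0,0,0,0]]]'; python3 -m jog '[[[0,0,-0.06,0,0],[0,0,0,0,0]]]'
```

```text
time: 27.6
ee_pos: [0.6344, 0.0744, 0.0579]
tcp_rot: [-180.0, -0.0, 107.1]
wrist_force: [0.1, 0.4, -0.1]
opening: -0.0003
grasp_force: 0.0
time: 27.9
ee_pos: [0.6344, 0.0744, 0.052]
tcp_rot: [-180.0, -0.0, 107.1]
wrist_force: [-0.7, 0.1, 0.0]
opening: 0.0
grasp_force: 0.0
time: 28.1
ee_pos: [0.6345, 0.0744, 0.0492]
tcp_rot: [-180.0, -0.0, 107.1]
wrist_force: [-0.6, 0.1, -0.3]
opening: 0.0001
grasp_force: 0.0
```

```bash
python3 -m jog '[[[0,0,-0.06,0,0],[0,0,0,0,0]]]';  python3 -m jog '[[[0,0,-0.06,0,0],[0,0,0,0,0]]]'; python3 -m jog '[[[0,0,-0.04,0,0],[0,0,0,0,0]]]'
```

```text
time: 28.3
ee_pos: [0.6345, 0.0744, 0.0461]
tcp_rot: [-180.0, -0.0, 107.1]
wrist_force: [0.7, 0.4, 0.4]
opening: -0.0003
grasp_force: 0.0
time: 28.5
ee_pos: [0.6345, 0.0744, 0.0431]
tcp_rot: [-180.0, -0.0, 107.1]
wrist_force: [-0.2, 0.3, 0.1]
opening: 0.0
grasp_force: 0.0
time: 28.7
ee_pos: [0.6345, 0.0744, 0.0413]
tcp_rot: [-180.0, -0.0, 107.1]
wrist_force: [0.4, -0.7, 0.2]
opening: -0.0001
grasp_force: 0.0
```

```bash
python3 -m jog '[[[0,0,-0.04,0,0],[0,0,0,0,0]]]';  python3 -m jog '[[[0,0,-0.04,0,0],[0,0,0,0,0]]]'; python3 -m jog '[[[0,0,-0.04,0,0],[0,0,0,0,0]]]'
```

```text
time: 28.9
ee_pos: [0.6347, 0.0744, 0.0395]
tcp_rot: [180.0, 0.0, 107.1]
wrist_force: [1.3, 0.4, -0.4]
opening: 0.0003
grasp_force: 0.0
time: 29.1
ee_pos: [0.6348, 0.0746, 0.0379]
tcp_rot: [180.0, -0.0, 107.1]
wrist_force: [-0.6, 1.9, 3.7]
opening: 0.0002
grasp_force: 1.9
time: 29.3
ee_pos: [0.6347, 0.0748, 0.0357]
tcp_rot: [180.0, -0.0, 107.2]
wrist_force: [-0.8, 2.9, 3.6]
opening: 0.0001
grasp_force: 1.7
```

```bash
python3 -c "
from h import *
o=sensors.get_obs();print(o['ee_pos'],o['wrist_force'])
cv2.imwrite('pics/p1.png',camera('wrist')); im=cv2.imread('pics/p1.png');g=im.max(2)
for y in range(180,330,12):print(y,''.join('%4d'%v for v in g[y,230:410:8]))"
```

```text
[0.63465687 0.07482375 0.03569258] [-0.84232675  2.87067308  3.63975755]
180  171 194 194 191 187 181 174 188 193 200 192 174 194 183 178 163 159 155 154 161 174 172 167
192  185 197 195 188 183 185 168 197 203 190 183 180 189 182 174 180 173 156 158 171 170 168 172
204  198 199 196 187 182 175 197 188 202 191 173 189 182 181 171 177 173 152 164 172 171 165 165
216  199 197 186 183 176 182 197 197 185 178 179 188 184 173 179 173 177 156 171 172 163 175 163
228  199 195 185 181 196 197 188 200 184 162 180 167 168 158 179 176 174 194 172 165 196 192 189
240  199 190 183 191 185 197 189 182 138  74 111  49 111  35  37 173 182 201 170 159 201 192 184
252   82  78  84  80  83  80  85  85  48 116 122  35 122  65  39  76  79 171 163 174 188 185 199
264   96  94  93  86  67  70  70  45  39 122 121  35 125 111  41  59  96 169 157 167 190 180 191
276   97  95  94  66  65  62  63  43  29 122 119  32 124 122  38  39  95 161 172 166 155 174 157
288   72  46  54  61  66  64  38  40  49  36  43  33  42  36  49  40  40 163 163 162  75  56 140
300   43  44  39  35  39  33  34  37  34  38  38  34  32  40  43  44  39  38  29  27  41  44  44
312   37  46  51  38  34  32  35  42  40  36  36  29  22  41  29  32  29  36  34  25  33  34  40
324   43  49  33  35  43  41  39  37  37  39  30  30  25  26  42  39  39  35  41  43  44  32  31
```

```bash
python3 -m jog '[[[0,0,-0.04,0,0],[0,0,-0.04,0,0],[0,0,0,0,0]]]';  python3 -m jog '[[[0,0,-0.04,0,0],[0,0,0,0,0]]]'; python3 -c "
from h import *
print(handle())"
```

```text
time: 29.65
ee_pos: [0.6345, 0.0743, 0.031]
tcp_rot: [-180.0, 0.0, 107.1]
wrist_force: [0.6, 0.6, 0.5]
opening: 0.0
grasp_force: 0.5
time: 29.85
ee_pos: [0.6344, 0.0741, 0.0289]
tcp_rot: [-179.9, 0.0, 107.1]
wrist_force: [-0.1, -0.0, 0.2]
opening: 0.0002
grasp_force: 0.1
([15, 6, 24, 27, 330], array([381.3, 224.1]))
```

```bash
python3 -m jog '[[[0,0,-0.03,0,0],[0,0,0,0,0]]]';  python3 -m jog '[[[0,0,-0.02,0,0],[0,0,0,0,0]]]'; python3 -c "
from h import *
print(handle())"
```

```text
time: 30.1
ee_pos: [0.6346, 0.0741, 0.0278]
tcp_rot: [-180.0, 0.0, 107.1]
wrist_force: [0.1, 0.3, 0.8]
opening: 0.0001
grasp_force: 0.5
time: 30.3
ee_pos: [0.6347, 0.0743, 0.027]
tcp_rot: [-180.0, 0.0, 107.1]
wrist_force: [-0.2, -1.2, 1.8]
opening: 0.0002
grasp_force: 0.5
([15, 8, 23, 27, 324], array([380.8, 226.5]))
```

```bash
python3 -m jog '[[[0,0,-0.02,0,0],[0,0,0,0,0],[0,0,0,0,0],[0,0,0,0,0],[0,0,0,0,0]]]';  python3 -c "
from h import *
print(handle())"; python3 -m jog '[[[0,0,0,0,0],[0,0,0,0,0],[0,0,0,0,0],[0,0,0,0,0],[0,0,0,0,0]]]';  python3 -c "
from h import *
print(handle())"
```

```text
time: 30.85
ee_pos: [0.6347, 0.0745, 0.0261]
tcp_rot: [180.0, 0.0, 107.1]
wrist_force: [-0.3, -0.7, 1.6]
opening: -0.0001
grasp_force: 0.5
([14, 12, 23, 27, 309], array([380.1, 230.3]))
time: 31.4
ee_pos: [0.6347, 0.0745, 0.0261]
tcp_rot: [180.0, -0.0, 107.1]
wrist_force: [0.2, 0.5, 1.8]
opening: -0.0
grasp_force: 0.5
([14, 13, 23, 27, 314], array([379.9, 231.1]))
```

```bash
python3 -m jog '[[[0,0,0,0,0],[0,0,0,0,0],[0,0,0,0,0],[0,0,0,0,0],[0,0,0,0,0]]]';  python3 -c "
from h import *
print(handle())"; python3 -m jog '[[[0,0,0.1,0,0],[0,0,0.1,0,0],[0,0,0.1,0,0],[0,0,0.2,0,0],[0,0,0.4,0,0],[0,0,0.8,0,0],[0,0,0.8,0,0],[0,0,0.8,0,0]]]'; python3 -m jog '[[[-0.4,0.8,0,0,0],[-0.6,0.8,0,0,0],[-0.6,0.8,0,0,0],[-0.6,0.8,0,0,0],[0,0,0,0,0],[0,0,0,0,0]]]'; python3 -c "
from h import *
print(handle())
im=camera('top');cv2.imwrite('pics/t3.png',im);c=im[85:215,260:370].astype(int)
# stone mask: olive grey, warmer than plate
m=((c[...,2]-c[...,0]>15)&(c[...,2]-c[...,1]<28)&(c[...,2]>60)).astype(np.uint8)
n,l,s,ce=cv2.connectedComponentsWithStats(m);i=1+np.argmax(s[1:,4]);print(s[i])
p=np.argwhere(l==i)[:,::-1].astype(np.float32)+[260,85];r=cv2.minAreaRect(p.astype(np.float32));b=cv2.boxPoints(r)
for u,v in b: print((u.round(1),v.round(1)),(R0.T@(pt('top',u,v,.037)[:2]-t0)).round(4))"
```

```text
time: 31.95
ee_pos: [0.6346, 0.0745, 0.0261]
tcp_rot: [-180.0, -0.0, 107.1]
wrist_force: [0.1, -1.1, 1.7]
opening: 0.0003
grasp_force: 0.5
([14, 13, 23, 27, 313], array([379.9, 231.1]))
time: 32.8
ee_pos: [0.6343, 0.0744, 0.1934]
tcp_rot: [180.0, 0.0, 107.1]
wrist_force: [1.3, 0.8, 0.1]
opening: -0.0001
grasp_force: 0.0
time: 33.4
ee_pos: [0.5241, 0.2354, 0.1921]
tcp_rot: [179.9, 0.0, 107.3]
wrist_force: [0.3, -0.6, -0.5]
opening: -0.0004
grasp_force: 0.0
([14, 14, 23, 26, 299], array([380. , 231.2]))
[  42   50   39   66 1118]
(np.float32(301.0), np.float32(141.0)) [-0.0173  0.0264]
(np.float32(320.5), np.float32(134.5)) [-0.0167 -0.0244]
(np.float32(340.5), np.float32(194.5)) [-0.1744 -0.0249]
(np.float32(321.0), np.float32(201.0)) [-0.1748  0.0251]
```

```bash
python3 -c "
from workcell import ticket
print(ticket.job_done())"
```

```text
the job is handed in; nothing more can be done
None
```

The job is handed in at about 33 s: the jaw was raised and left on its pawl, the stone was pressed home on the lugs with roughly 5–9 N, and the jaw sank onto it by about 21 mm. My last images put the stone's centre near x = -0.10 m (limit -0.0975, about 2 mm inside). I did not confirm in a picture that the lever sprang back, the result of the judging was not shown, and I viewed 12 pictures, over the limit of 10.

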